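# Find the slip angle on a tilt board

## Task

Do the slip test: raise the tilt board slowly by its handle end until the first of the two jars slips and slides down to the stop, and leave the board at that angle, the other jar still standing in its place. Then slide the prop along its track until its roller just bears on the underside of the board, without forcing it, so that the board is held and its pointer marks the reading on the scale. Do not touch the jars or disturb the other goods.

Things in the scene. Friction and masses are not known exactly. Their poses are not given: they have to be found in the camera images.
- rig: Fixed base of the slip tester: light wooden board 400 x 285 x 12 mm lying on the bench. Origin on the bench top straight below the board's hinge axis, at mid-width of the tilt board; its x points along the base from the hinge to the free end (-0.04 to 0.36 m), y is parallel to the hinge axis (base from y = -0.19 to 0.095), z up. Place and yaw vary.
- board: Pale grey tilt board, 280 mm along its x from the hinge, 170 wide (y), 10 thick, 0.5 kg. Origin on the hinge axis at mid-width; z normal to the board. Underside is the plane z = 0, the jars stand on z = 10 mm. On top: a stop fence across it at x = 12 to 20 mm, 14 mm high, and 8 mm high lips along both sides.
- hinge (a point): Middle of the hinge axis of the board, 30 mm above the bench; the axis runs along rig y.
- tilt (a joint): Tilt of the board, rad: 0 = level on its rest block (the start), grows as the free end is raised, limit 0.70. The hinges are stiff (2.4 N m of friction), so the board stays where it is left; lifting it at the handle takes about 12 to 20 N.
- handle (a point): Centre of the steel bar handle on top of the board: round bar 12 mm thick, 96 mm long, along board y, on posts at y = +/-42 mm; at x = 245 mm, z = 55 mm in the board frame (45 mm above the board's top, 85 mm above the bench when level), free space below. It moves on an arc about the hinge axis. Pinched from above, fingers closing along board x, it can turn between the pads.
- jar_a: Squat clear plastic jar with green screw lid, 60 mm diameter, 54 tall, a steel weight fixed inside, about 0.22 kg. Origin in the centre of its underside. Stands in one of two lanes (board y = +42 or -42 mm) at board x = 145 to 160 mm; slid down against the stop, at x = 50 mm. One jar slips first, at a tilt between 0.24 and 0.42 rad; the other would follow 0.06 to 0.1 rad higher.
- jar_b: The same jar with an orange lid, in the other lane; same size and origin. The lanes are swapped at random.
- prop: Sliding prop on the base: a black shoe on a track at rig y = -0.160 carries the red knob and a cross beam with a rubber roller lying along y. Origin on the bench under the roller axis, at rig y = 0; axes as the rig. Parked beyond the free end of the board; slid towards the hinge, its roller passes under the raised board. A red pointer runs over the white scale.
- slide (a joint): Travel of the prop, m, from 0 = farthest from the hinge (roller axis at rig x = 0.325), growing towards the hinge, so roller rig x = 0.325 - slide; limit 0.245. Starts at 0 to 0.015. Sliding it takes about 3 N and it stays where it is left.
- knob (a point): Top centre of the upright red knob of the prop: 18 mm diameter, standing free from 35 to 105 mm above the bench (this point at 105), on the track line rig y = -0.160, at the roller axis' rig x, 66 mm clear of the board's edge. Pushed along rig -x by closed fingers, or pinched from above.
- bracket (a point): Middle of the prop's slotted brackets, 75 mm above the bench, 45 above the hinge axis. The rubber roller (8 mm radius, along rig y, -63 to 63 mm) is clamped in their slots anywhere from 3 mm below to 3 mm above this point, not the same each time, so where it meets the board is found by feel. It bears when it presses on the board (over 0.3 N); over 15 N is forcing it.
- torch: Bystander: yellow and black solar torch 130 x 40 x 48 mm, lying in the row of goods at the far side.
- spoon: Bystander: wooden spoon 250 mm long, lying.
- opener: Bystander: flat steel bottle opener 125 mm long, lying.
- turntable: Bystander: fixed grey base of a white plastic turntable 200 mm across, plate 24 mm high.
- lantern: Bystander: upright cream lantern 100 mm across, 180 mm high, on the turntable.
- stock_jar: Bystander: clear jar with blue screw lid, 80 mm diameter, 110 mm tall.
- mug: Bystander: blue mug 80 mm diameter, 85 mm tall.
There are look-alikes about, which are no part of the job. Leave any black or brown look-alike of the jar_a alone.

How it is judged (in metres and radians):
On the way, in this order (a step that is already met when the one before it is completed fails the run):
1. the board is raised and one jar has slid down to the stop (x of any of jar_a, jar_b in the frame of board below 0.075 m and value of joint tilt above 0.18 rad), for 0.1 s.
2. the prop's roller bears on the underside of the board (contact force between prop and board above 0.3 N and value of joint slide above 0.05 m), for 0.2 s.
At the end, for the whole second after the job is handed in: Exactly one jar has slid down to the stop (its origin at board x below 75 mm), the other still stands in its place (board x above 120 mm), both upright on the board; the board stands raised and still, and the prop's roller bears on its underside with more than 0.3 N, at rest (((x of jar_a in the frame of board below 0.075 m and x of jar_b in the frame of board above 0.12 m) or (x of jar_b in the frame of board below 0.075 m and x of jar_a in the frame of board above 0.12 m)) and angle between the z axis of each of jar_a, jar_b and the z axis of board, either way round below 0.1 rad and z of jar_a in the frame of board between 0.005 and 0.02 m and z of jar_b in the frame of board between 0.005 and 0.02 m and contact force between prop and board above 0.3 N and value of joint tilt above 0.18 rad and velocity of joint tilt between -0.02 and 0.02 rad/s and velocity of joint slide between -0.005 and 0.005 m/s); the robot touches nothing.
It fails at once if both jars slip (x of each of jar_a, jar_b in the frame of board below 0.105 m).
It fails at once if the robot touches a jar (contact force between any of the fingers, the arm and jar_a above 0.3 N or contact force between any of the fingers, the arm and jar_b above 0.3 N).
It fails at once if the board is raised or dropped faster than 0.4 rad/s, or lowered again (faster than 0.12 rad/s) once a jar has slid down (velocity of joint tilt above 0.4 rad/s or velocity of joint tilt below -0.4 rad/s or (x of any of jar_a, jar_b in the frame of board below 0.075 m and velocity of joint tilt below -0.12 rad/s)).
It fails at once if the prop is forced against the board with more than 15 N (contact force between prop and board above 15 N).
It fails at once if another thing is shifted by more than 20 mm (distance of any of torch, spoon, opener, lantern, stock_jar, mug from where it was at the start of the episode above 0.02 m).
It also fails if it takes over 70 s, if anything falls off the work surface, if the arm or the gripper's body presses on something with over 40 N, if the wrist force passes 120 N, or if a joint passes its speed limit or range.

## Robot

A 6-joint arm with a two-finger parallel gripper is mounted at the origin on the work surface. World frame = base frame: x ahead of the robot, y to its left, z up, the work surface at z = 0. Lengths are in mm, angles in rad, forces in N, time in s.
With the tool pointing down it reaches from about 300 to 775 mm from the base axis. Payload 14.6 kg.
Tool frame: the origin (TCP) lies between the finger pads; the fingertips stand manip.tip_reach ahead of it and the grasp point (between the pads) lies 5 mm behind it (manip.tip_reach is the distance from the TCP to the fingertips, in mm); z points along the fingers, y is the line along which they close (so a half turn about z gives the same grasp; the last joint's range is limited). The gripper opens to 94 mm and grips with 3 to 60 N. Pads are 16 mm wide; open, the fingers measure 119 mm over their backs; the gripper's body (75 mm by 177 mm) begins 78 mm behind the grasp point.
Start: joints at [-1.368, 0.3, 1.521, -0, 1.321, -0.067], TCP at [146.59, -530.095, 219.446] pointing down, gripper open.
Joint ranges: [-3.03, 3.03], [-0.79, 2.21], [0.23, 2.52], [-1.04, 4.18], [0, 3.07], [-2.55, 2.55]. Speed limits (rad/s): [2.22, 2.22, 2.57, 3.14, 3.14, 3.14].

## Interface

Orientations are given as [roll, pitch, yaw] about the fixed x, y, z axes, in that order (R = Rz(yaw) Ry(pitch) Rx(roll)).
In Python, from cell import manip gives the robot as it stands. The module is installed in compiled form; this text tells all that it offers.
- The arm moves only by the shell command python3 -m creep 'ROWS' [FORCE]. ROWS is JSON, a list of rows, each a list of 3 entries, a list of its own where there are three numbers: the opening, from -1 (shut) to 1 (fully open), then the shift along the tool's x, y, z in cm, then the turn about the tool's z in units of 5 degrees (1.0 is 5 degrees). In form: [[grip, [tx, ty, tz], roll], ...]. A call has 1 to 12 rows; each row is the pose to reach, as a shift and turn from the pose commanded when the call began, along the tool's axes at that moment; what a row does not reach only later rows make up. A row lasts 1/10 s, in which the tool goes at most 50 mm and 8.59 degrees, less where a joint would pass 70% of its speed; a pose out of reach is approached as far as the arm can. A call with a gripper value outside its range is refused whole. The fingers move at their own pace and stop on an object; FORCE is the grip in N (left out, the last holds). Time passes only in rows, so rows that repeat a pose let the fingers close. It gives the time, the measured TCP pose, the force, the opening and the grip force at its end, in the units of the state.
- manip.read_state(): the state, without advancing time (a new reading comes with each control period).
- manip.camera(name): name is "scene" or "top" or "wrist"; returns the picture (400x640x3 uint8, red, green, blue); there is no depth.
- manip.camera_params(name): a dict with "fovy" (degrees; the focal length in pixels is half the picture's height over the tangent of half this angle, whatever the lens; pixels are square), "cx", "cy" (the principal point, pixels), "origin" and "attitude" of the camera in the world. Camera axes: x right, y down, z forward; pixel columns grow to the right and rows downward; lengths in mm; the calibration is good to about 2 mm. A picture is of the moment at which its call begins: read the wrist's pose just before it. camera_params takes no time and is no camera call; for the wrist camera it gives the pose at the moment of the call.
- manip.sign_off(): hands the job in; it is judged then, once.
The state is a dict: "clock": time; "joints": joint angles; "qd": joint speeds; "effort": joint torques, N m; "eef_pos": TCP position; "eef_rot": TCP orientation; "wrist_force": force on the tool from outside, world axes, zero at the start; "moment": the same for the moment, N m; "finger_gap": finger opening in mm; "finger_force": force on a finger pad.
Only numpy, scipy, OpenCV 4.12 (cv2) and the standard library are available. Lean on these libraries where they do the work, as an engineer would, in place of code of your own. Each camera call takes 0.05 s, during which the arm holds its last target. There are 200 camera calls.

## Working session

There is one attempt and no reset: what is moved stays moved. The work goes in short steps, Python scripts to look and compute and a shell command to move; the robot and the scene stay as the last step left them, time stands still between calls to the robot, and variables do not carry over. Pictures are saved under pics/ and viewed, at most 10 in all, crops included, and the job is handed in when it is done.

```bash
mkdir -p pics; cat > h.py <<'E'
import numpy as np, cv2
from cell import manip
def snap(n,f=None):
    p=manip.camera_params(n); im=np.array(manip.camera(n))[:,:,::-1].copy()
    if f: cv2.imwrite('pics/'+f,im)
    return im,p
E
python3 - <<'E'
from h import *
for n in ('scene','top'):
    im,p=snap(n,n+'0.png'); print(n,p)
print(manip.read_state(), manip.tip_reach)
E
```

```text
scene {'fovy': 50.04649365846989, 'cx': 321.95065820039827, 'cy': 199.67370081864135, 'origin': array([1846.67339746,   15.35631707,  977.96510062]), 'attitude': array([-2.18709849,  0.0034956 ,  1.62037998])}
top {'fovy': 53.967128752248044, 'cx': 305.9863512837674, 'cy': 197.67574496838972, 'origin': array([ 424.00849809,  -62.81610866, 1289.49830645]), 'attitude': array([-2.95992528, -0.00417705, -1.54550932])}
{'clock': 0.1, 'joints': array([-1.36757615e+00,  3.00408002e-01,  1.52150289e+00, -1.74149905e-05,
        1.32070825e+00, -6.65858609e-02]), 'qd': array([ 0.00101957, -0.00165243, -0.00154181,  0.00052179, -0.00076234,
       -0.00012171]), 'effort': array([ 9.22985819e-04, -5.32644224e+01, -3.53283870e+01,  7.09332875e-02,
        2.35018943e-02, -6.46865396e-05]), 'eef_pos': array([ 146.55597738, -529.88886245,  218.95401279]), 'eef_rot': array([-3.14056732e+00, -5.14678193e-05,  2.69810334e-01]), 'wrist_force': array([-0.58697273, -1.04087063,  0.20961051]), 'moment': array([-0.00025052, -0.01647478,  0.05180509]), 'finger_force': 0.0, 'finger_gap': 93.67786277041795} 14.0
```

View pics/scene0.png

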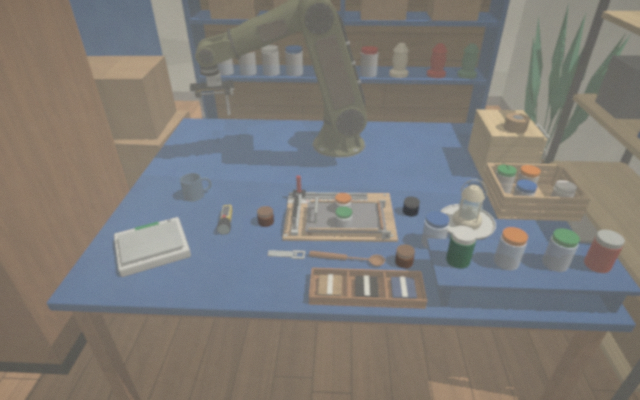

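View pics/top0.png

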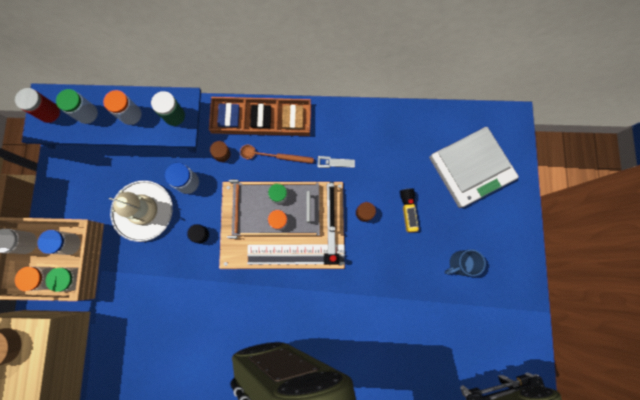

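The rig is in the top view at px (220–345, 180–270). The handle bar is at about (311,207) and the red knob at (333,258). The green lid is at (278,192) and the orange lid at (277,219), both on the board. Look-alikes:
- brown jars at (366,211) and (219,151), and a black one at (198,233)
- green and orange lids in the crate at (58,279) and (28,279)
- green and orange jars on the shelf at (70,100) and (117,102)

I choose the two on the grey board, and will check them in one crop.

```bash
cat >> h.py <<'E'
from scipy.spatial.transform import Rotation as Ro
def ray(p,uv):
    f=200/np.tan(np.radians(p['fovy'])/2)
    d=np.array([(uv[0]-p['cx'])/f,(uv[1]-p['cy'])/f,1.])
    return np.array(p['origin']),Ro.from_euler('xyz',p['attitude']).as_matrix()@d
def onz(p,uv,z):
    o,d=ray(p,uv); return o+d*(z-o[2])/d[2]
def tri(l):
    A=0;b=0
    for p,uv in l:
        o,d=ray(p,uv); d=d/np.linalg.norm(d); M=np.eye(3)-np.outer(d,d); A=A+M;b=b+M@o
    return np.linalg.solve(A,b)
def proj(p,X):
    f=200/np.tan(np.radians(p['fovy'])/2)
    c=Ro.from_euler('xyz',p['attitude']).as_matrix().T@(np.array(X)-p['origin']); return np.array([p['cx']+f*c[0]/c[2],p['cy']+f*c[1]/c[2]])
def blobs(im,lo,hi,box,amin=8):
    x0,y0,x1,y1=box
    hsv=cv2.cvtColor(im,cv2.COLOR_BGR2HSV)[y0:y1,x0:x1]
    m=cv2.inRange(hsv,np.array(lo),np.array(hi))
    n,l,s,c=cv2.connectedComponentsWithStats(m)
    return [(c[i]+[x0,y0],s[i,4],s[i,:4]) for i in range(1,n) if s[i,4]>=amin]
E
python3 - <<'E'
from h import *
t=cv2.imread('pics/top0.png'); s=cv2.imread('pics/scene0.png')
a=cv2.resize(t[170:280,210:355],None,fx=5,fy=5,interpolation=cv2.INTER_CUBIC)[:, :725]
cv2.imwrite('pics/c1.png',a)
tp=manip.camera_params('top'); sp=manip.camera_params('scene')
bx=(210,170,355,280); sb=(275,165,405,250)
for nm,lo,hi in (('red',(0,150,60),(5,255,255)),('red2',(172,100,60),(180,255,255)),('or',(6,180,140),(14,255,255)),('gr',(50,90,50),(85,255,255))):
    print(nm,[(c.round(1),a) for c,a,_ in blobs(t,lo,hi,bx)],'scene',[(c.round(1),a) for c,a,_ in blobs(s,tuple(np.array(lo)*[1,.4,1]),hi,sb)])
hsv=cv2.cvtColor(t,cv2.COLOR_BGR2HSV); m=cv2.inRange(hsv,(8,40,80),(30,190,255)); m[:170]=0;m[280:]=0;m[:,:210]=0;m[:,355:]=0
cs=max(cv2.findContours(m,0,1)[0],key=cv2.contourArea)
r=cv2.minAreaRect(cs); B=cv2.boxPoints(r); print(r)
print(np.array([onz(tp,q,12) for q in B]).round(1))
E
```

```text
Traceback (most recent call last):
  File "h.py", line 25, in blobs
    m=cv2.inRange(hsv,np.array(lo),np.array(hi))
cv2.error: OpenCV(4.12.0) /io/opencv/modules/core/src/arithm.cpp:2092: error: (-215:Assertion failed) lb.type() == ub.type() in function 'inRange'
```

View pics/c1.png

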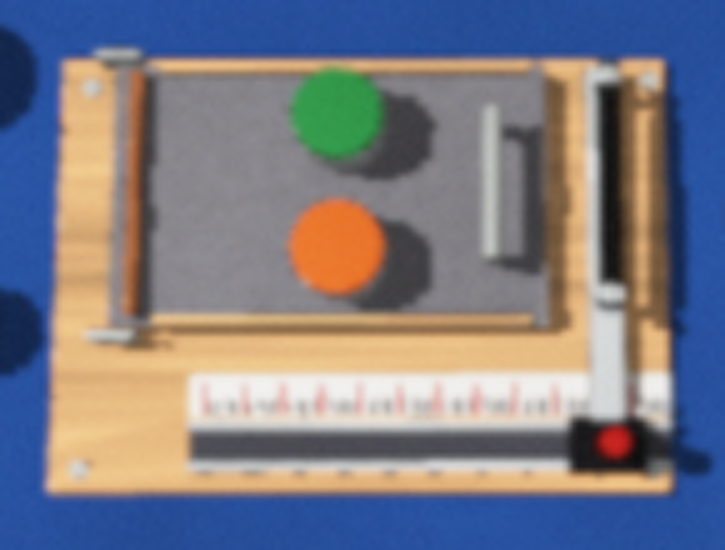

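The crop confirms the choice: the green lid is at (277.5,192.5) and the orange at (277.5,219), both on the grey board. The handle bar runs from (308,191) to (308,221), and the red knob is at (333,258) on the black shoe.

```bash
sed -i 's/np.array(lo),np.array(hi)/np.array(lo,float),np.array(hi,float)/' h.py
python3 - <<'E'
from h import *
t=cv2.imread('pics/top0.png'); s=cv2.imread('pics/scene0.png')
tp=manip.camera_params('top'); sp=manip.camera_params('scene')
bx=(210,170,355,280); sb=(275,165,405,250)
for nm,lo,hi in (('red',(0,150,60),(5,255,255)),('red2',(172,100,60),(180,255,255)),('or',(6,180,140),(14,255,255)),('gr',(50,90,50),(85,255,255))):
    print(nm,[(c.round(1),a) for c,a,_ in blobs(t,lo,hi,bx)],'scene',[(c.round(1),a) for c,a,_ in blobs(s,tuple(np.array(lo)*[1,.4,1]),hi,sb)])
hsv=cv2.cvtColor(t,cv2.COLOR_BGR2HSV); m=cv2.inRange(hsv,(8,40,80),(30,190,255)); m[:170]=0;m[280:]=0;m[:,:210]=0;m[:,355:]=0
cs=max(cv2.findContours(m,0,1)[0],key=cv2.contourArea)
r=cv2.minAreaRect(cs); B=cv2.boxPoints(r); print(r)
W=np.array([onz(tp,q,12) for q in B]); print(W.round(1), np.linalg.norm(np.diff(W,axis=0),axis=1))
for q,z in (((308.2,206.4),85),((332.8,258.4),105),((308.2,191.5),91),((308.2,221),91),((277.5,192.5),94),((277.5,219),94)): print(q,onz(tp,q,z).round(1))
E
```

```text
red [(array([332.5, 258.1]), np.int32(43))] scene [(array([298.4, 185. ]), np.int32(20))]
red2 [] scene [(array([297.6, 178.2]), np.int32(11))]
or [(array([277.2, 218.9]), np.int32(239))] scene [(array([342.8, 197.7]), np.int32(127))]
gr [(array([277.1, 192.3]), np.int32(259))] scene [(array([343.4, 211.6]), np.int32(142))]
((281.5, 224.99996948242188), (122.99998474121094, 85.99998474121094), -0.0)
[[ 422.9  206.9   12. ]
 [ 704.3  225.2   12. ]
 [ 715.  -184.2   12. ]
 [ 432.9 -186.5   12. ]] [281.95352085 409.5164484  282.15246078]
(308.2, 206.4) [618.  -69.8  85. ]
(332.8, 258.4) [ 459.7 -146.9  105. ]
(308.2, 191.5) [663.9 -68.6  91. ]
(308.2, 221) [571.6 -70.9  91. ]
(277.5, 192.5) [657.7  26.5  94. ]
(277.5, 219) [575.   23.3  94. ]
```

```bash
python3 -m creep '[[0,[4,-2,-2],0.3],[0,[8,-4.5,-4],0.6],[0,[12.5,-7,-6],0.9],[0,[17,-9.5,-6],1.2],[0,[21,-11.5,-6],1.5],[0,[25,-14,-6],1.8],[0,[29.5,-16.5,-6],2.1],[0,[34,-19,-6],2.4],[0,[38,-21,-6],2.6],[0,[42,-23,-6],2.8],[0,[46,-25.5,-6],2.8],[0,[49,-27,-6],2.8]]'
python3 - <<'E'
from h import *
print({k:manip.read_state()[k] for k in('clock','eef_pos','eef_rot')})
im,p=snap('wrist','w1.png'); print(p)
E
```

```text
clock: 1.3
eef_pos: [548.2, -136.8, 279.0]
eef_rot: [-3.141, 0.001, 0.027]
wrist_force: [-0.8, -0.6, 1.3]
finger_gap: 47.0
finger_force: 0.0
{'clock': 1.3, 'eef_pos': array([ 548.18979056, -136.84817431,  279.04793958]), 'eef_rot': array([-3.14118759e+00,  5.43934541e-04,  2.67867286e-02])}
{'fovy': 63.767094681627704, 'cx': 324.5430758255049, 'cy': 200.0694934710951, 'origin': array([ 624.5820306 , -134.25109105,  444.3414276 ]), 'attitude': array([ 2.87399491e+00,  5.19919446e-05, -1.54378968e+00])}
```

View pics/w1.png

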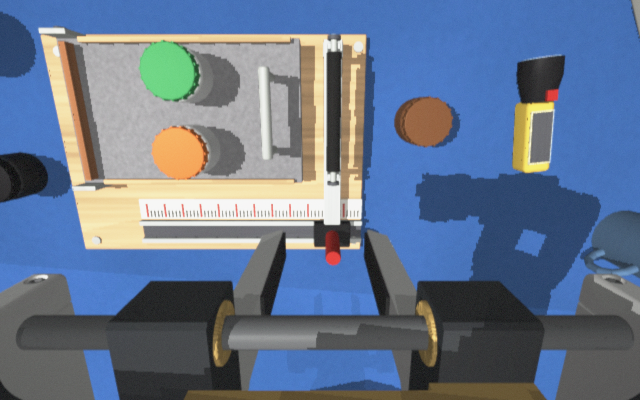

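The wrist view shows the handle bar from (264,68) to (266,158), the knob top near (333,258), and the lids at (168,71) and (180,152). I'll move for a second view.

```bash
python3 -m creep '[[-0.36,[0.5,-3,0],0],[-0.36,[1,-6.5,0],0],[-0.36,[1,-6.5,0],0],[-0.36,[1,-6.5,0],0]]'
cat > m.py <<'E'
from h import *
w1=cv2.imread('pics/w1.png')
p1={'fovy': 63.767094681627704, 'cx': 324.5430758255049, 'cy': 200.0694934710951, 'origin':np.array([ 624.5820306 , -134.25109105,  444.3414276 ]), 'attitude':np.array([ 2.87399491e+00,  5.19919446e-05, -1.54378968e+00])}
w2,p2=snap('wrist','w2.png'); np.save('p2.npy',p2,allow_pickle=True)
def bar(im,p):
    # elongated bright neutral blob near the predicted handle
    c=proj(p,[618,-70,85]).astype(int); h=cv2.cvtColor(im,cv2.COLOR_BGR2HSV)
    m=cv2.inRange(h,(0,0,165),(180,40,255)); k=np.zeros_like(m); k[max(0,c[1]-60):c[1]+60,c[0]-22:c[0]+22]=255; m&=k
    ct=max(cv2.findContours(m,0,1)[0],key=cv2.contourArea); r=cv2.minAreaRect(ct); b=cv2.boxPoints(r)
    b=b[np.argsort(b[:,1])]; return c,r,b[:2].mean(0),b[2:].mean(0)
def red(im,p):
    c=proj(p,[460,-147,105]).astype(int)
    r=max(blobs(im,(0,150,150),(6,255,255),(c[0]-30,c[1]-40,c[0]+30,c[1]+40)),key=lambda q:q[1]); return c,r
b1,b2=bar(w1,p1),bar(w2,p2); print(b1,b2,sep='\n')
e=[tri([(p1,b1[i]),(p2,b2[i])]) for i in(2,3)]; print('ends',e,np.linalg.norm(e[0]-e[1]),'mid',sum(e)/2)
print(red(w1,p1)); print(red(w2,p2))
E
python3 m.py
```

```text
clock: 1.75
eef_pos: [555.2, -73.8, 279.2]
eef_rot: [-3.142, 0.001, 0.027]
wrist_force: [-0.0, -0.5, 0.0]
finger_gap: 30.2
finger_force: 0.0
(array([265, 116]), ((264.5, 115.5), (119.0, 43.0), 90.0), array([264.5,  56. ], dtype=float32), array([264.5, 175. ], dtype=float32))
(array([323, 124]), ((322.5, 123.5), (119.0, 43.0), 90.0), array([322.5,  64. ], dtype=float32), array([322.5, 183. ], dtype=float32))
ends [array([681.54594065, -67.68280322,  67.30833876]), array([556.95593113, -71.0743544 , 101.77722028])] 129.31464296383555 mid [619.25093589 -69.37857881  84.54277952]
(array([331, 260]), (array([332.74074074, 257.05185185]), np.int32(135), array([26, 31, 13, 13], dtype=int32)))
(array([385, 266]), (array([387.97916667, 263.36458333]), np.int32(96), array([28, 32, 11, 13], dtype=int32)))
```

View pics/w2.png

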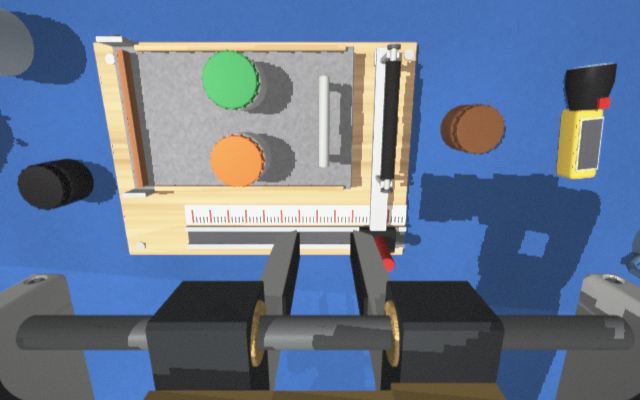

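The second view shows the bar from (323,77) to (324,166) and the knob partly hidden by a finger at (388,263). The bar mask took in the board, so I'll tighten it.

```bash
cat > m2.py <<'E'
exec(open('m.py').read().split("w2,p2=")[0])
w2=cv2.imread('pics/w2.png'); p2=np.load('p2.npy',allow_pickle=True).item()
def bar(im,c):
    g=cv2.cvtColor(im,cv2.COLOR_BGR2GRAY); x0=c[0]-9; rows=range(c[1]-52,c[1]+53)
    R=g[c[1]-60:c[1]+61,x0:c[0]+10]; print('range',R.min(),np.median(R),R.max())
    m=((R>0.5*(np.median(R)+np.percentile(R,97)))*255).astype(np.uint8)
    ct=max(cv2.findContours(m,0,1)[0],key=cv2.contourArea); r=cv2.minAreaRect(ct); b=cv2.boxPoints(r)+[x0,c[1]-60]
    b=b[np.argsort(b[:,1])]; print(r[1]); return b[:2].mean(0),b[2:].mean(0)
b1=bar(w1,(265,113)); b2=bar(w2,(324,122)); print(b1,b2)
e=[tri([(p1,b1[i]),(p2,b2[i])]) for i in(0,1)]; print('ends',e,np.linalg.norm(e[0]-e[1])); mid=sum(e)/2; print('mid',mid)
d=e[0]-e[1]; yaw=np.arctan2(d[1],d[0]); ry=np.array([np.cos(yaw),np.sin(yaw)]); rx=np.array([ry[1],-ry[0]]); print('yaw tool',yaw)
h=mid[:2]-245*rx; print('hinge',h, 'proj in w2',proj(p2,[*h,30]), 'hinge brackets mid w2', (109+137)/2,(39+193)/2)
k=onz(p1,(332.7,255.5),105)[:2]; print('knob',k,'rig',(k-h)@rx,(k-h)@ry)
for n,uv in(('green',(168,71)),('orange',(180,152))):
    q=onz(p1,uv,94)[:2]; print(n,(q-h)@rx,(q-h)@ry)
E
python3 m2.py
```

```text
range 92 176.0 242
(91.254150390625, 7.1604533195495605)
range 96 174.0 238
(90.0, 7.0)
(array([261.32929218,  66.90294647]), array([265.12824631, 158.07798767])) (array([322.5,  76. ]), array([322.5, 166. ]))
ends [array([667.3291775 , -68.21543695,  90.18928771]), array([574.12574536, -70.58349443,  93.06059044])] 93.27771351315869
mid [620.72746143 -69.39946569  91.62493908]
yaw tool 0.025401941367471675
hinge [614.50465507 175.52149438] proj in w2 [127.0483091  120.57378685] hinge brackets mid w2 123.0 116.0
knob [ 465.83279207 -147.89484715] rig 319.5358557257787 -156.8384191334608
green 150.50798074650405 42.11607863787798
orange 153.09205097330124 -40.00248513733186
```

```bash
python3 -m creep '[[-0.36,[3.5,-0.1,4],0],[-0.36,[6.5,-0.2,8],0],[-0.36,[6.5,-0.2,11],0],[-0.36,[6.5,-0.2,14],0],[-0.36,[6.5,-0.2,16.5],0],[-0.36,[6.5,-0.2,18.5],0],[-0.36,[6.5,-0.2,19.9],0],[-0.36,[6.5,-0.2,19.9],0],[-0.36,[6.5,-0.2,19.9],0]]' 45
cat > s.py <<'E'
from h import *
import sys
im,p=snap('scene','s_%s.png'%sys.argv[1])
sb=(275,150,405,250)
for nm,lo,hi in (('or',(6,72,140),(14,255,255)),('gr',(50,36,50),(85,255,255))):
    r=max(blobs(im,lo,hi,sb),key=lambda q:q[1],default=None); print(nm,None if r is None else (r[0].round(1),r[1]),end=' ')
s=manip.read_state(); q=s['eef_pos']; gp=q+[0,0,5]; ry=np.array([np.cos(.0254),np.sin(.0254)]); rx=np.array([ry[1],-ry[0]])
hx=(gp[:2]-[614.5,175.5])@rx; hz=gp[2]-30
print('\nclock',s['clock'],'pos',q.round(1),'F',s['wrist_force'].round(1),'gap',round(s['finger_gap'],1),'tilt~',round(np.arctan2(hz,hx)-np.arctan2(55,245),3),'r',np.hypot(hx,hz).round(1))
E
python3 s.py a
```

```text
clock: 2.7
eef_pos: [620.5, -70.9, 81.2]
eef_rot: [3.141, -0.001, 0.025]
wrist_force: [-0.3, -0.7, 0.3]
finger_gap: 29.9
finger_force: 0.0
or (array([342.7, 197.6]), np.int32(127)) gr (array([343.4, 211.6]), np.int32(142)) 
clock 2.75 pos [620.7 -70.8  81.7] F [ 0.2 -0.6  0.5] gap 29.8 tilt~ 0.005 r 252.8
```

```bash
python3 -m creep '[[-0.75,[0,0,0],0],[-0.8,[0,0,0],0],[-1,[0,0,0],0],[-1,[0,0,0],0],[-1,[0,0,0],0]]' 45; python3 s.py b
python3 - <<'E'
import numpy as np
a=np.arctan2(55,245);R=251.1
for t in np.arange(0,.46,.03): print(round(t,2),'ty %.2f tz %.2f'%((R*np.cos(a+t)-245)/10,-(R*np.sin(a+t)-55)/10))
E
```

```text
clock: 3.25
eef_pos: [620.4, -70.8, 81.0]
eef_rot: [3.141, -0.001, 0.025]
wrist_force: [-0.0, -5.2, 4.7]
finger_gap: 10.9
finger_force: 45.0
or (array([342.8, 197.6]), np.int32(130)) gr (array([343.4, 211.7]), np.int32(145)) 
clock 3.3 pos [620.4 -70.9  81.1] F [-1.9 -5.3  6.2] gap 10.7 tilt~ 0.003 r 252.7
0.0 ty 0.00 tz -0.00
0.03 ty -0.18 tz -0.73
0.06 ty -0.37 tz -1.46
0.09 ty -0.59 tz -2.18
0.12 ty -0.83 tz -2.89
0.15 ty -1.10 tz -3.60
0.18 ty -1.38 tz -4.30
0.21 ty -1.68 tz -4.99
0.24 ty -2.01 tz -5.67
0.27 ty -2.35 tz -6.34
0.3 ty -2.72 tz -6.99
0.33 ty -3.10 tz -7.64
0.36 ty -3.51 tz -8.28
0.39 ty -3.93 tz -8.90
0.42 ty -4.37 tz -9.51
0.45 ty -4.83 tz -10.11
```

```bash
python3 -m creep '[[-1,[0,-0.05,-0.24],0],[-1,[0,-0.15,-0.65],0],[-1,[0,-0.28,-1.1],0],[-1,[0,-0.4,-1.6],0],[-1,[0,-0.55,-2.05],0],[-1,[0,-0.7,-2.5],0],[-1,[0,-0.85,-2.95],0],[-1,[0,-1.03,-3.4],0],[-1,[0,-1.2,-3.85],0],[-1,[0,-1.35,-4.25],0],[-1,[0,-1.5,-4.6],0],[-1,[0,-1.68,-4.99],0]]'; python3 s.py c
```

```text
clock: 4.5
eef_pos: [619.8, -55.2, 129.2]
eef_rot: [3.139, 0.0, 0.025]
wrist_force: [7.8, -13.8, -11.0]
finger_gap: 11.0
finger_force: 45.0
or (array([347.1, 191.4]), np.int32(117)) gr (array([347.7, 204.9]), np.int32(142)) 
clock 4.55 pos [619.9 -54.9 129.8] F [  5.5 -13.1  -7.8] gap 10.5 tilt~ 0.206 r 253.2
```

```bash
python3 -m creep '[[-1,[0,-0.05,-0.1],0],[-1,[0,-0.11,-0.22],0],[-1,[0,-0.17,-0.34],0],[-1,[0,-0.17,-0.34],0],[-1,[0,-0.17,-0.34],0],[-1,[0,-0.17,-0.34],0]]' >/dev/null; python3 s.py d;  python3 -m creep '[[-1,[0,-0.05,-0.1],0],[-1,[0,-0.11,-0.22],0],[-1,[0,-0.17,-0.34],0],[-1,[0,-0.17,-0.34],0],[-1,[0,-0.17,-0.34],0],[-1,[0,-0.17,-0.34],0]]' >/dev/null; python3 s.py e
```

```text
or (array([347.5, 190.8]), np.int32(113)) gr (array([348.3, 204.6]), np.int32(138)) 
clock 5.2 pos [619.8 -53.6 132.8] F [  6.7 -13.9  -8.4] gap 11.0 tilt~ 0.219 r 253.2
or (array([347.9, 190.5]), np.int32(117)) gr (array([348.6, 204. ]), np.int32(136)) 
clock 5.85 pos [619.8 -52.  136.2] F [  5.8 -13.8  -8.1] gap 10.6 tilt~ 0.234 r 253.3
```

```bash
python3 -m creep '[[-1,[0,-0.06,-0.11],0],[-1,[0,-0.12,-0.22],0],[-1,[0,-0.18,-0.33],0],[-1,[0,-0.18,-0.33],0],[-1,[0,-0.18,-0.33],0],[-1,[0,-0.18,-0.33],0]]' >/dev/null; python3 s.py f;  python3 -m creep '[[-1,[0,-0.06,-0.11],0],[-1,[0,-0.12,-0.22],0],[-1,[0,-0.18,-0.33],0],[-1,[0,-0.18,-0.33],0],[-1,[0,-0.18,-0.33],0],[-1,[0,-0.18,-0.33],0]]' >/dev/null; python3 s.py g
```

```text
or (array([348.2, 189.9]), np.int32(114)) gr (array([349.2, 203.7]), np.int32(136)) 
clock 6.5 pos [619.7 -50.4 139.6] F [  5.4 -15.4  -7.6] gap 10.8 tilt~ 0.249 r 253.3
or (array([348.6, 189.5]), np.int32(112)) gr (array([349.5, 203. ]), np.int32(137)) 
clock 7.15 pos [619.7 -48.7 142.9] F [  4.9 -15.2  -7.5] gap 10.8 tilt~ 0.263 r 253.4
```

```bash
python3 -m creep '[[-1,[0,-0.06,-0.11],0],[-1,[0,-0.12,-0.22],0],[-1,[0,-0.18,-0.33],0],[-1,[0,-0.18,-0.33],0],[-1,[0,-0.18,-0.33],0],[-1,[0,-0.18,-0.33],0]]' >/dev/null; python3 s.py h
```

```text
or (array([349.1, 189.2]), np.int32(117)) gr (array([350.1, 202.9]), np.int32(135)) 
clock 7.8 pos [619.6 -47.  146.3] F [  5.1 -17.1  -6.7] gap 11.1 tilt~ 0.278 r 253.5
```

```bash
python3 -m creep '[[-1,[0,-0.06,-0.11],0],[-1,[0,-0.13,-0.22],0],[-1,[0,-0.19,-0.32],0],[-1,[0,-0.19,-0.32],0],[-1,[0,-0.19,-0.32],0],[-1,[0,-0.19,-0.32],0]]' >/dev/null; python3 s.py i;  python3 -m creep '[[-1,[0,-0.06,-0.11],0],[-1,[0,-0.13,-0.22],0],[-1,[0,-0.2,-0.32],0],[-1,[0,-0.2,-0.32],0],[-1,[0,-0.2,-0.32],0],[-1,[0,-0.2,-0.32],0]]' >/dev/null; python3 s.py j
```

```text
or (array([349.4, 188.5]), np.int32(111)) gr (array([350.4, 202.3]), np.int32(137)) 
clock 8.45 pos [619.6 -45.2 149.5] F [  5.1 -17.6  -6.7] gap 10.8 tilt~ 0.293 r 253.5
or (array([349.8, 188.3]), np.int32(110)) gr (array([350.9, 201.9]), np.int32(132)) 
clock 9.1 pos [619.6 -43.4 152.9] F [  4.6 -18.2  -4.4] gap 10.6 tilt~ 0.308 r 253.5
```

```bash
python3 -m creep '[[-1,[0,-0.07,-0.11],0],[-1,[0,-0.13,-0.22],0],[-1,[0,-0.2,-0.32],0],[-1,[0,-0.2,-0.32],0],[-1,[0,-0.2,-0.32],0],[-1,[0,-0.2,-0.32],0]]' >/dev/null; python3 s.py k;  python3 -m creep '[[-1,[0,-0.07,-0.11],0],[-1,[0,-0.13,-0.22],0],[-1,[0,-0.2,-0.32],0],[-1,[0,-0.2,-0.32],0],[-1,[0,-0.2,-0.32],0],[-1,[0,-0.2,-0.32],0]]' >/dev/null; python3 s.py l
```

```text
or (array([350.3, 187.8]), np.int32(111)) gr (array([352.8, 201.9]), np.int32(130)) 
clock 9.75 pos [619.5 -41.5 156.1] F [  4.7 -19.   -5.1] gap 10.7 tilt~ 0.322 r 253.6
or (array([350.7, 187.4]), np.int32(107)) gr (array([368.2, 205.6]), np.int32(134)) 
clock 10.4 pos [619.5 -39.6 159.4] F [  4.3 -19.9  -3.1] gap 10.5 tilt~ 0.338 r 253.6
```

The green jar slipped and the orange has not moved. I'll hold still and check where the green jar ended up.

```bash
python3 -m creep '[[-1,[0,0,0],0],[-1,[0,0,0],0],[-1,[0,0,0],0],[-1,[0,0,0],0]]' >/dev/null; python3 s.py m; python3 - <<'E'
from h import *
p=manip.camera_params('scene'); ry=np.array([np.cos(.0254),np.sin(.0254),0]); rx=np.array([ry[1],-ry[0],0]); t=.335
bx=np.cos(t)*rx+[0,0,np.sin(t)]; bz=-np.sin(t)*rx+[0,0,np.cos(t)]; H=np.array([614.5,175.5,30])
for n,y in(('green',42),('orange',-42)):
  for x in (50,75,150): print(n,x,proj(p,H+x*bx+y*ry+64*bz).round(1))
E
```

```text
or (array([350.8, 187.4]), np.int32(107)) gr (array([378.5, 208.6]), np.int32(126)) 
clock 10.85 pos [619.5 -39.6 159.4] F [  3.9 -19.2  -4.5] gap 10.8 tilt~ 0.338 r 253.6
green 50 [379.4 207.7]
green 75 [372.7 205.7]
green 150 [352.2 199.5]
orange 50 [377.4 193.8]
orange 75 [371.  191.8]
orange 150 [351.4 185.8]
```

The green jar is at the stop: its pixel (378.5,208.6) matches the x = 50 mm prediction. The orange jar is still in place. Next I release the handle gently and withdraw upwards.

```bash
python3 -m creep '[[-1,[0,0,0],0],[-1,[0,0,0],0]]' 20; python3 -m creep '[[-1,[0,0,0],0],[-1,[0,0,0],0]]' 6; python3 -m creep '[[-0.7,[0,0,0],0],[-0.6,[0,0,0],0],[-0.5,[0,0,0],0],[-0.36,[0,0,0],0],[-0.36,[0,0,0],0]]';python3 s.py n;  python3 -m creep '[[-0.36,[0,0,-1],0],[-0.36,[0,0,-2.5],0],[-0.36,[0,0,-5],0],[-0.36,[0,0,-7],0],[-0.36,[-2,0.5,-9],0],[-0.36,[-6,3,-9],0],[-0.36,[-10,6,-9],0],[-0.36,[-13,9,-9],0],[-0.36,[-15.6,10.9,-9],0],[-0.36,[-15.6,10.9,-9],0],[-0.36,[-15.6,10.9,-9],0]]'; python3 s.py o
python3 - <<'E'
from h import *
im,p=snap('wrist','w3.png'); np.save('p3.npy',p,allow_pickle=True)
t,tp=snap('top','t3.png')
print([(c.round(1),a,b) for c,a,b in blobs(im,(0,150,100),(6,255,255),(150,150,500,400))],[(c.round(1),a) for c,a,_ in blobs(t,(0,150,60),(5,255,255),(300,235,360,280))])
E
```

```text
clock: 11.05
eef_pos: [619.4, -39.5, 159.6]
eef_rot: [3.138, -0.0, 0.024]
wrist_force: [1.3, -19.3, -1.6]
finger_gap: 11.3
finger_force: 20.0
clock: 11.25
eef_pos: [619.5, -38.4, 159.6]
eef_rot: [3.139, -0.0, 0.025]
wrist_force: [2.6, -12.0, -1.5]
finger_gap: 14.1
finger_force: 6.0
clock: 11.75
eef_pos: [619.3, -36.6, 159.8]
eef_rot: [-3.141, 0.0, 0.026]
wrist_force: [0.0, -0.2, 1.1]
finger_gap: 29.9
finger_force: 0.0
or (array([350.8, 187.4]), np.int32(107)) gr (array([378.5, 208.7]), np.int32(127)) 
clock 11.8 pos [619.3 -36.6 159.8] F [-0.   0.5  0.2] gap 29.9 tilt~ 0.345 r 251.4
clock: 12.9
eef_pos: [466.3, -150.1, 251.3]
eef_rot: [3.141, -0.002, 0.024]
wrist_force: [-0.8, 0.3, -0.8]
finger_gap: 30.1
finger_force: 0.0
or (array([350.7, 187.4]), np.int32(106)) gr (array([378.5, 208.6]), np.int32(126)) 
clock 12.95 pos [ 466.7 -149.6  250.9] F [-0.5  0.2  0.9] gap 30.1 tilt~ 0.392 r 392.8
[(array([322.3, 191. ]), np.int32(301), array([165,  26,  17,  27], dtype=int32))] []
```

View pics/w3.png

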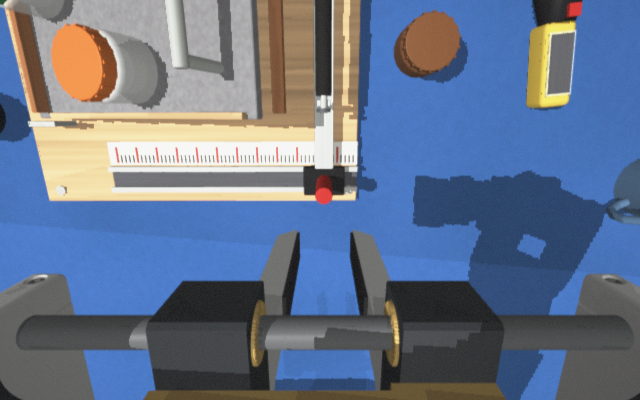

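Wrist view 3 shows the knob's top disc at about (324,196), standing upright on the black shoe. I'll triangulate it against view 1.

```bash
python3 - <<'E'
exec(open('m.py').read().split("w2,p2=")[0])
p3=np.load('p3.npy',allow_pickle=True).item(); w3=cv2.imread('pics/w3.png')
def top(im,box): # bottom-most disc of knob: lowest red row, mean col near it
    x0,y0,x1,y1=box; h=cv2.cvtColor(im,cv2.COLOR_BGR2HSV)[y0:y1,x0:x1]; m=cv2.inRange(h,(0,150,80),(6,255,255)); ys,xs=np.nonzero(m); w=xs.max()-xs.min()+1; b=ys.max(); s=ys>b-w*.95
    return np.array([(xs[s].min()+xs[s].max())/2+x0, b+.5-w*.47+y0]),w
a=top(w1,(315,225,350,275)); b=top(w3,(305,165,345,215)); print(a,b)
X=tri([(p1,a[0]),(p3,b[0])]); print('tri',X,'onz',onz(p1,a[0],105),onz(p3,b[0],105))
E
```

```text
(array([333.  , 256.92]), np.int64(14)) (array([323.  , 194.51]), np.int64(17))
tri [ 463.6884656  -148.05015441  104.31931404] onz [ 464.06560239 -148.29967928  105.        ] [ 463.80848081 -147.77040349  105.        ]
```

The knob top is at (463.8, −148, 104), which fits the stated 105 mm height. I'll descend and pinch it.

```bash
python3 -m creep '[[-0.25,[-0.27,-0.19,2],0],[-0.25,[-0.27,-0.19,5],0],[-0.25,[-0.27,-0.19,8],0],[-0.25,[-0.27,-0.19,11],0],[-0.25,[-0.27,-0.19,13.5],0],[-0.25,[-0.27,-0.19,15.5],0],[-0.25,[-0.27,-0.19,16.6],0],[-0.25,[-0.27,-0.19,16.6],0],[-0.25,[-0.27,-0.19,16.6],0]]' 20; python3 -m creep '[[-0.5,[0,0,0],0],[-0.7,[0,0,0],0],[-1,[0,0,0],0],[-1,[0,0,0],0],[-1,[0,0,0],0]]'
```

```text
clock: 13.95
eef_pos: [463.9, -147.9, 84.5]
eef_rot: [3.141, -0.001, 0.026]
wrist_force: [-0.2, -0.6, 1.0]
finger_gap: 35.2
finger_force: 0.0
clock: 14.45
eef_pos: [463.7, -148.1, 84.5]
eef_rot: [3.141, -0.001, 0.025]
wrist_force: [-1.2, 0.7, 6.9]
finger_gap: 17.6
finger_force: 20.0
```

```bash
python3 -m creep '[[-1,[0,-0.5,0],0],[-1,[0,-1.5,0],0],[-1,[0,-2.8,0],0],[-1,[0,-4.2,0],0],[-1,[0,-5.7,0],0],[-1,[0,-7.2,0],0],[-1,[0,-8.7,0],0],[-1,[0,-10.2,0],0],[-1,[0,-11.5,0],0],[-1,[0,-12.7,0],0],[-1,[0,-13.6,0],0],[-1,[0,-14,0],0]]'; python3 -m creep '[[-1,[0,0,0],0],[-1,[0,0,0],0]]';python3 s.py p
```

```text
clock: 15.65
eef_pos: [459.9, -7.7, 84.5]
eef_rot: [3.141, -0.001, 0.026]
wrist_force: [-3.3, -3.6, 7.3]
finger_gap: 17.7
finger_force: 20.0
clock: 15.85
eef_pos: [459.9, -7.7, 84.4]
eef_rot: [-3.141, -0.0, 0.026]
wrist_force: [-3.3, 2.7, 9.0]
finger_gap: 17.4
finger_force: 20.0
or (array([350.8, 187.4]), np.int32(107)) gr (array([378.4, 208.6]), np.int32(128)) 
clock 15.9 pos [459.9  -7.7  84.5] F [-2.5  3.4  9.3] gap 17.5 tilt~ 0.099 r 188.8
```

```bash
cat > chk.py <<'E'
from cell import manip; import sys
s=manip.read_state(); f=s['wrist_force']; print('%.2f y %.2f F %s M %s tau %s'%(s['clock'],s['eef_pos'][1],f.round(1),s['moment'].round(2),s['effort'][0].round(2)))
sys.exit(f[1]<float(sys.argv[1]))
E
T=-5.5
python3 -m creep '[[-1,[0,-0.1,0],0],[-1,[0,-0.2,0],0]]' >/dev/null; python3 chk.py $T && python3 -m creep '[[-1,[0,-0.1,0],0],[-1,[0,-0.2,0],0]]' >/dev/null && python3 chk.py $T && python3 -m creep '[[-1,[0,-0.1,0],0],[-1,[0,-0.2,0],0]]' >/dev/null && python3 chk.py $T && python3 -m creep '[[-1,[0,-0.1,0],0],[-1,[0,-0.2,0],0]]' >/dev/null && python3 chk.py $T && python3 -m creep '[[-1,[0,-0.04,0],0],[-1,[0,-0.08,0],0]]' >/dev/null && python3 chk.py $T && python3 -m creep '[[-1,[0,-0.04,0],0],[-1,[0,-0.08,0],0]]' >/dev/null && python3 chk.py $T
```

```text
16.10 y -6.34 F [-3.7 -3.7  9.2] M [-0.5   0.61  0.01] tau 1.34False
```

```bash
sed -i 's/sys.exit(/sys.exit(int(/; s/\[1\]))$/[1])))/' chk.py
T=-5.8
python3 -m creep '[[-1,[0,-0.1,0],0],[-1,[0,-0.2,0],0]]' >/dev/null; python3 chk.py $T && python3 -m creep '[[-1,[0,-0.1,0],0],[-1,[0,-0.2,0],0]]' >/dev/null && python3 chk.py $T && python3 -m creep '[[-1,[0,-0.1,0],0],[-1,[0,-0.2,0],0]]' >/dev/null && python3 chk.py $T && python3 -m creep '[[-1,[0,-0.04,0],0],[-1,[0,-0.08,0],0]]' >/dev/null && python3 chk.py $T && python3 -m creep '[[-1,[0,-0.04,0],0],[-1,[0,-0.08,0],0]]' >/dev/null && python3 chk.py $T
```

```text
16.30 y -4.34 F [-3.7 -2.8  7.8] M [-0.57  0.56  0.03] tau 1.29
16.50 y -2.35 F [-2.6 -3.4  8.1] M [-0.54  0.64  0.02] tau 1.28
16.70 y -0.34 F [-3.1 -2.5  8.7] M [-0.5   0.66 -0.02] tau 1.27
16.90 y 0.44 F [-4.6 -4.   9.3] M [-0.57  0.64 -0.02] tau 1.37
17.10 y 1.24 F [-3.  -3.9  8.5] M [-0.52  0.64 -0.  ] tau 1.35
```

```bash
sed -i "s/sys.exit.*/sys.exit(int(s['effort'][0]>float(sys.argv[1])))/" chk.py
T=1.65
c(){ python3 chk.py $T; }
python3 -m creep '[[-1,[0,-0.02,0],0],[-1,[0,-0.04,0],0]]' >/dev/null; c && python3 -m creep '[[-1,[0,-0.02,0],0],[-1,[0,-0.04,0],0]]' >/dev/null && c && python3 -m creep '[[-1,[0,-0.02,0],0],[-1,[0,-0.04,0],0]]' >/dev/null && c && python3 -m creep '[[-1,[0,-0.02,0],0],[-1,[0,-0.04,0],0]]' >/dev/null && c && python3 -m creep '[[-1,[0,-0.02,0],0],[-1,[0,-0.04,0],0]]' >/dev/null && c && python3 -m creep '[[-1,[0,-0.02,0],0],[-1,[0,-0.04,0],0]]' >/dev/null && c && python3 -m creep '[[-1,[0,-0.02,0],0],[-1,[0,-0.04,0],0]]' >/dev/null && c && python3 -m creep '[[-1,[0,-0.02,0],0],[-1,[0,-0.04,0],0]]' >/dev/null && c && python3 -m creep '[[-1,[0,-0.02,0],0],[-1,[0,-0.04,0],0]]' >/dev/null && c && python3 -m creep '[[-1,[0,-0.02,0],0],[-1,[0,-0.04,0],0]]' >/dev/null && c
```

```text
17.30 y 1.64 F [-2.2 -3.5  8.2] M [-0.55  0.62 -0.04] tau 1.38
17.50 y 2.03 F [-3.5 -3.1  8.4] M [-0.47  0.6   0.07] tau 1.37
17.70 y 2.42 F [-3.9 -2.7  8.8] M [-0.57  0.62  0.01] tau 1.37
17.90 y 2.84 F [-3.5 -2.7  9. ] M [-0.6   0.64  0.02] tau 1.37
18.10 y 3.24 F [-3.1 -2.9  8.6] M [-0.53  0.6   0.02] tau 1.37
18.30 y 3.62 F [-2.9 -3.1  9.2] M [-0.55  0.62 -0.01] tau 1.37
18.50 y 4.03 F [-4.1 -3.4  8.1] M [-0.49  0.62 -0.05] tau 1.37
18.70 y 4.41 F [-3.5 -1.7  7.8] M [-0.53  0.55  0.01] tau 1.36
18.90 y 4.84 F [-3.5 -3.8  9.1] M [-0.59  0.64 -0.  ] tau 1.36
19.10 y 5.23 F [-3.6 -2.9  8.9] M [-0.56  0.6   0.03] tau 1.36
```

```bash
T=1.5
c(){ python3 chk.py $T; }
python3 -m creep '[[-1,[0,-0.03,0],0],[-1,[0,-0.06,0],0]]' >/dev/null; c && python3 -m creep '[[-1,[0,-0.03,0],0],[-1,[0,-0.06,0],0]]' >/dev/null && c && python3 -m creep '[[-1,[0,-0.03,0],0],[-1,[0,-0.06,0],0]]' >/dev/null && c && python3 -m creep '[[-1,[0,-0.03,0],0],[-1,[0,-0.06,0],0]]' >/dev/null && c && python3 -m creep '[[-1,[0,-0.03,0],0],[-1,[0,-0.06,0],0]]' >/dev/null && c && python3 -m creep '[[-1,[0,-0.03,0],0],[-1,[0,-0.06,0],0]]' >/dev/null && c && python3 -m creep '[[-1,[0,-0.03,0],0],[-1,[0,-0.06,0],0]]' >/dev/null && c && python3 -m creep '[[-1,[0,-0.03,0],0],[-1,[0,-0.06,0],0]]' >/dev/null && c && python3 -m creep '[[-1,[0,-0.03,0],0],[-1,[0,-0.06,0],0]]' >/dev/null && c && python3 -m creep '[[-1,[0,-0.03,0],0],[-1,[0,-0.06,0],0]]' >/dev/null && c && python3 -m creep '[[-1,[0,-0.03,0],0],[-1,[0,-0.06,0],0]]' >/dev/null && c && python3 -m creep '[[-1,[0,-0.03,0],0],[-1,[0,-0.06,0],0]]' >/dev/null && c && python3 -m creep '[[-1,[0,-0.03,0],0],[-1,[0,-0.06,0],0]]' >/dev/null && c && python3 -m creep '[[-1,[0,-0.03,0],0],[-1,[0,-0.06,0],0]]' >/dev/null && c
```

```text
19.30 y 5.84 F [-3.2 -3.4  8.5] M [-0.61  0.7  -0.02] tau 1.34
19.50 y 6.42 F [-3.1 -3.4  8.7] M [-0.57  0.62 -0.  ] tau 1.35
19.70 y 7.03 F [-3.2 -3.   8.2] M [-0.56  0.68  0.04] tau 1.35
19.90 y 7.58 F [-3.9 -5.1  7.9] M [-0.84  0.6   0.05] tau 2.06
```

Contact felt: the joint 1 torque stepped from 1.35 to 2.06, about 1.5 N extra push, or roughly 4–5 N on the board. I'll hold briefly, then release.

```bash
python3 -m creep '[[-1,[0,0,0],0],[-1,[0,0,0],0],[-1,[0,0,0],0]]' >/dev/null; python3 chk.py 9; python3 s.py q
```

```text
20.20 y 7.58 F [-3.5 -3.3  8. ] M [-0.63  0.68  0.01] tau 1.58
or (array([350.8, 187.3]), np.int32(109)) gr (array([378.5, 208.6]), np.int32(127)) 
clock 20.25 pos [459.5   7.6  84.5] F [-4.  -4.   8.6] gap 17.8 tilt~ 0.127 r 174.4
```

```bash
python3 -m creep '[[-1,[0,-0.01,0],0]]' >/dev/null; python3 chk.py 2.2 && python3 -m creep '[[-1,[0,-0.01,0],0]]' >/dev/null && python3 chk.py 9; python3 -m creep '[[-1,[0,0,0],0],[-1,[0,0,0],0]]' >/dev/null; python3 chk.py 9
```

```text
20.35 y 7.59 F [-3.5 -5.7  8.9] M [-0.89  0.6  -0.01] tau 2.28
20.55 y 7.59 F [-4.  -4.7  8. ] M [-0.79  0.67  0.04] tau 2.0
```

It bears firmly: the commanded advance no longer moves the knob. Releasing in stages.

```bash
python3 -m creep '[[-1,[0,0,0],0],[-1,[0,0,0],0]]' 8 >/dev/null; python3 chk.py 9; python3 -m creep '[[-1,[0,0,0],0],[-1,[0,0,0],0]]' 3 ; python3 -m creep '[[-0.6,[0,0,0],0],[-0.5,[0,0,0],0],[-0.3,[0,0,0],0],[-0.3,[0,0,0],0],[-0.3,[0,0,0],0]]'; python3 s.py r
```

```text
20.75 y 7.60 F [-3.3 -4.6  6.5] M [-0.75  0.48  0.03] tau 1.96
clock: 20.95
eef_pos: [459.7, 7.7, 84.2]
eef_rot: [3.141, -0.001, 0.025]
wrist_force: [-0.5, -5.6, 4.5]
finger_gap: 18.0
finger_force: 3.0
clock: 21.45
eef_pos: [459.3, 8.1, 83.8]
eef_rot: [-3.141, 0.0, 0.025]
wrist_force: [-0.1, -0.4, -0.7]
finger_gap: 32.9
finger_force: 0.0
or (array([350.7, 187.2]), np.int32(112)) gr (array([378.5, 208.6]), np.int32(126)) 
clock 21.5 pos [459.4   8.1  83.8] F [ 1.  -1.2  0. ] gap 32.9 tilt~ 0.125 r 173.6
```

```bash
python3 -m creep '[[-0.3,[0,0,-1],0],[-0.3,[0,0,-3],0],[-0.3,[0,0,-6],0],[-0.3,[0,0,-10],0],[-0.3,[-2,0,-14],0],[-0.3,[-6,2,-16],0],[-0.3,[-8,5,-16],0],[-0.3,[-8,8,-16],0],[-0.3,[-8,8,-16],0],[-0.3,[-8,8,-16],0],[-0.3,[-8,8,-16],0]]'; python3 s.py t; python3 - <<'E'
from h import *
im,p=snap('wrist'); s=cv2.imread('pics/s_t.png')[140:250,260:420]
out=np.vstack([im[:,:],cv2.resize(s,(290,200),interpolation=cv2.INTER_CUBIC).copy() if 0 else cv2.copyMakeBorder(cv2.resize(s,(290,200),interpolation=cv2.INTER_CUBIC),0,0,0,350,0)])
cv2.imwrite('pics/fin.png',out)
E
```

```text
clock: 22.6
eef_pos: [381.5, -73.4, 244.0]
eef_rot: [-3.141, -0.0, 0.026]
wrist_force: [-0.2, 0.2, -0.4]
finger_gap: 33.2
finger_force: 0.0
or (array([350.8, 187.4]), np.int32(107)) gr (array([378.5, 208.6]), np.int32(126)) 
clock 22.65 pos [381.6 -73.3 243.9] F [ 0.1 -0.4 -0.2] gap 32.9 tilt~ 0.513 r 326.9
```

View pics/fin.png

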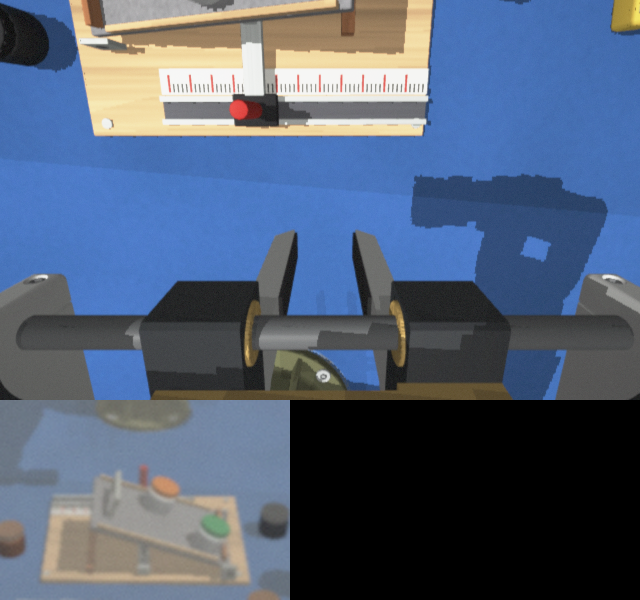

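The final view shows the board raised, green down at the stop and orange in place. The prop is under the board with its knob at (240,110) in the wrist picture, and the gripper is clear of everything. Handing in.

```bash
python3 -c "
from cell import manip
print(manip.sign_off())"
```

```text
the job is handed in; nothing more can be done
None
```

The slip test is done and handed in, with no verdict shown: the green-lid jar slipped first at about 0.32 rad, the board stands at roughly 0.34 rad with the orange-lid jar still in place, and the prop's roller was felt bearing on the board at an estimated 4–6 N just before I let go of the knob (not re-measured after release).

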